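Dip the fryer basket and raise it two clicks to drain

TASK

The basket of the table fryer's lift has been left wound up. Flip the pawl off the ratchet wheel, turn the knob back until the basket is all the way down, and flip the pawl back onto the wheel. Then raise the basket by two clicks, one at a time, stopping just past each click (for about half a second at the first), and leave it held there by the pawl, with the other things on the table left where they are.

Things in the scene. Friction and masses are not known exactly. Their poses are not given: they have to be found in the camera images.
- fryer: Stainless table fryer, fixed, in a new place and yaw each time. Origin on the table under panel_face; x points from the control panel to the pan, y to the left seen from the panel's side, z up. In front a wedge with a control panel sloping 0.54 rad (31 deg) from level, rising towards the pan; behind it the open pan, 235 x 235 mm, rim 167 mm above the table.
- panel_face (a point): Point where the knob's axis meets the sloped panel, 85 mm above the table. Axes: x uphill along the slope (towards the pan), y to the left, z out of the panel, square to it (leaning 0.54 rad back from vertical, over the panel's lower edge). The panel reaches 62 mm downhill, 118 mm uphill, 125 mm left and 68 mm right of this point. Below, 'out' means along this z.
- knob_grip (a point): On the knob's axis, 40 mm out from the panel: the grip point of the black bar knob. The bar is 66 mm long, 16 mm thick, and stands from 20 to 54 mm out. Site x runs along the bar, y across it (pinch this way), z outward. The bar points straight uphill at ratchet 0.8. Below it, turning with it, is the toothed ratchet wheel, 86 mm across, top 14 mm out, 16 teeth.
- ratchet (a joint): Angle of knob and ratchet wheel, rad. 0 = basket fully down (firm stop); max 2.2; starts above 1. Grows clockwise seen from outside, lifting the basket 30 mm/rad. A click is 0.393: the pawl drops behind a tooth at 0.393, 0.785, 1.178.. and then bars turning back by more than 0.04. Friction of about 0.13 N m keeps the knob where it is let go, also with the pawl off; raising takes about 0.25 N m.
- pawl (a joint): Pawl angle, rad; grows as its post is pushed left (+y of the panel). On the wheel it reads 0.09 to 0.19: 0.10 just behind a tooth, rising to 0.18 as a tooth's slope lifts it. 1.25 = flipped off, on its stop. Over-centre: below about 0.5 it falls onto the wheel, above about 0.8 to its off stop, and stays; under 1 N moves it. On the wheel it lets the knob turn clockwise (raising) only.
- pawl_post (a point): Centre of the pawl's handle, a steel post to push sideways: 18 mm across, standing from 5 to 45 mm out from the panel (this point is 25 mm out). It swings about pawl_pivot on a 60 mm radius, parallel to the panel. From panel_face: about 96 mm uphill and 23 mm left with the pawl on the wheel, 95 mm uphill and 88 mm left when flipped off.
- pawl_pivot (a point): Pivot of the pawl, 45 mm uphill and 54 mm left of panel_face, 9 mm out from the panel. The pawl's arm and nose are thin bars lying within 15 mm of the panel; the nose points down right onto the ratchet wheel. Axes as panel_face.
- basket_rim (a point): Centre of the wire basket's top rim (180 x 180 x 85 mm, inside the pan). 110 mm above the table when the basket is all the way down; 11.8 mm higher per click.

How it is judged:
By the outcome, as a careful person would: the job done as asked, in the order asked, and still so for the second after the job is handed in, with the robot touching nothing.
It also fails if it takes over 64 s, if anything falls off the work surface, if the arm or the gripper's body presses on something with over 40 N, if the wrist force passes 120 N, or if a joint passes its speed limit or range.

ROBOT

A 6-joint arm with a two-finger parallel gripper is mounted at the origin on the work surface. World frame = base frame: x ahead of the robot, y to its left, z up, the work surface at z = 0. Lengths are in mm, angles in rad, forces in N, time in s.
With the tool pointing down it reaches from about 350 to 975 mm from the base axis. Payload 17.4 kg.
Tool frame: the origin (TCP) lies on the centre line of the jaws, within the pads' length; the fingertips stand tcp_to_tips ahead of it and the grasp point (between the pads) lies 6 mm ahead of it (tcp_to_tips is the distance from the TCP to the fingertips, in mm); z points along the fingers, y is the direction in which the jaws open and shut (so a half turn about z gives the same grasp; the last joint's range is limited). The gripper opens to 85 mm and grips with 20 to 120 N. Pads are 22 mm wide; open, the fingers measure 114 mm over their backs; the gripper's body (76 mm by 85 mm) begins 54 mm behind the grasp point. The pads swing forward as they close: fully open they stand 13 mm farther back than shut.
Start: joints at [-1.18, 0.116, 1.442, -0, 1.584, -0.038], TCP at [280.643, -613.899, 256.303] pointing down, gripper open.
Joint ranges: [-2.83, 2.83], [-0.83, 2.19], [0.07, 2.5], [-1.14, 4.28], [0.01, 3], [-2.97, 2.97]. Speed limits (rad/s): [1.89, 1.89, 2.22, 3.14, 3.14, 3.14].

INTERFACE

Orientations are given as a unit quaternion [w, x, y, z].
In Python, from station import observe, grab_frame, sign_off, tcp_to_tips gives the robot as it stands.
- The arm moves only by the tool carry_out, never from a script. Its argument "commands" is a list of rows, each a list of 3 entries, a list of its own where there are three numbers: the finger opening in mm, from 0 to 85.4, then the shift along the tool's x, y, z in mm, then the turn about the tool's z in degrees. In form: [[claw, [x, y, z], roll], ...]. A call has exactly 8 rows; each row shifts and turns the pose as measured when the row begins, along the tool's axes as they then stand; what a row does not reach is not made up. A row lasts 1/8 s, in which the tool goes at most 62.5 mm and 10.7 degrees, less where a joint would pass 70% of its speed; a pose out of reach is approached as far as the arm can. A call is refused whole if a number of a shift passes 62.5 or a number of a turn 10.7, either way. A call with a gripper value outside its range is refused whole. The fingers move at their own pace and stop on an object; the grip force is fixed at half the most. Time passes only in rows, so rows that do not move let the fingers close, or fill a call up. It gives the time, the measured TCP pose, the force and the opening at its end, in the units of the state.
- observe(): the state, without advancing time (a new reading comes with each control period).
- grab_frame(name): name is "side" or "top"; returns a dict with "img" (384x512x3 uint8, red, green, blue), "camera_matrix" (3x3 intrinsics, pixels), "dist_coeffs" ([k1, k2, p1, p2, k3] as OpenCV has them; the pictures are not rectified), "extrinsics" (4x4, takes a point from camera to world coordinates). Camera axes: x right, y up, looking along -z (the intrinsics and any distortion apply to the point x, -y, -z); pixel columns grow to the right and rows downward; lengths in mm; the calibration is good to about 2 mm. A picture is of the moment at which its call begins. There is no depth.
- sign_off(): hands the job in, once; it reports no verdict.
The state is a dict: "t": time; "joints": joint angles; "dq": joint speeds; "tau": joint torques, N m; "ee_pos": TCP position; "orientation": TCP orientation; "contact_force": force on the tool from outside, world axes, zero at the start; "wrist_torque": the same for the moment, N m; "gripper_width": opening from 0.0 (shut) to 1.0 (fully open).
Only numpy, scipy, OpenCV 4.12 (cv2) and the standard library are available. Lean on these libraries where they do the work, as an engineer would, in place of code of your own. Each camera call takes 0.05 s, during which the arm holds its last target.

## Working session

There is one attempt and no reset: what is moved stays moved. The work goes in short steps, Python scripts to look and compute and a tool call to move; the robot and the scene stay as the last step left them, time stands still between calls to the robot, and variables do not carry over. Pictures are saved under pics/ and viewed, and the job is handed in when it is done.

Besides the shell and the picture viewer there is one more tool, called after "Call:" as name([rows], argument=value, ...), one row to a line, values as JSON. carry_out: Moves the arm, as the interface text tells. Its arguments: {"type":"object","properties":{"commands":{"type":"array"}},"required":["commands"]}

```bash
mkdir -p pics; ls; python3 - <<'E'
from station import *
import cv2
s=observe(); print(s, tcp_to_tips)
for n in("side","top"):
    f=grab_frame(n); cv2.imwrite(f"pics/{n}0.png",f["img"][:,:,::-1]); print(n,f["camera_matrix"],f["dist_coeffs"],f["extrinsics"])
E
```

```text
pics
{'t': 0.0, 'joints': array([-1.17981773e+00,  1.16478399e-01,  1.44224558e+00,  1.28979911e-05,
        1.58397373e+00, -3.78106306e-02]), 'dq': array([-0.00170156, -0.00027365, -0.00081644,  0.00032684, -0.00096816,
       -0.00019673]), 'tau': array([ 2.46942371e-03, -7.31972694e+01, -6.32483411e+01,  8.83912753e-05,
        6.39446487e-03,  3.40446945e-05]), 'ee_pos': array([ 280.57640593, -613.7596937 ,  255.57948626]), 'orientation': array([-5.45069454e-04,  9.77105207e-01,  2.12755987e-01, -9.07132542e-05]), 'contact_force': array([0.88448272, 0.05837238, 0.39470828]), 'wrist_torque': array([-0.03661354, -0.02807791,  0.03693976]), 'gripper_width': 0.9976925219929565} 25.0
side [[354.92021301   0.         259.66895473]
 [  0.         354.92021301 197.26236152]
 [  0.           0.           1.        ]] [-0.06673372  0.          0.          0.          0.        ] [[ 7.88629657e-01  4.21664807e-01 -4.47506485e-01  3.71398918e+02]
 [-6.14861519e-01  5.37354182e-01 -5.77231146e-01 -3.48832327e+02]
 [-2.92857845e-03  7.30376117e-01  6.83038908e-01  5.65107315e+02]
 [ 0.00000000e+00  0.00000000e+00  0.00000000e+00  1.00000000e+00]]
top [[386.08718469   0.         257.88136021]
 [  0.         386.08718469 194.69674255]
 [  0.           0.           1.        ]] [-0.05201988  0.          0.          0.          0.        ] [[-2.11122740e-02  9.87193487e-01 -1.58124289e-01  5.85298515e+02]
 [-9.99737362e-01 -1.94353963e-02  1.21438170e-02  3.34663247e+01]
 [ 8.91508883e-03  1.58339143e-01  9.87344538e-01  7.78568060e+02]
 [ 0.00000000e+00  0.00000000e+00  0.00000000e+00  1.00000000e+00]]
```

View pics/side0.png

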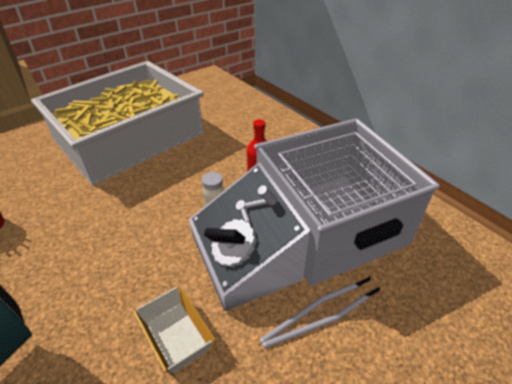

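View pics/top0.png

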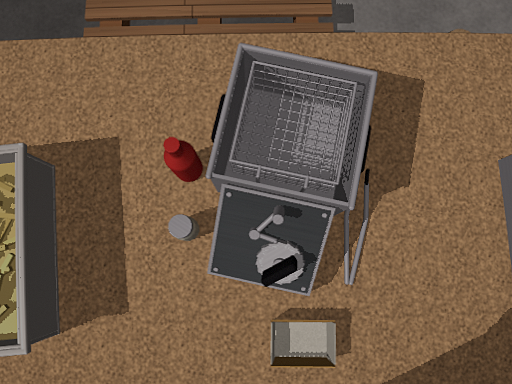

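```bash
cat > h.py <<'E'
import numpy as np, cv2
from scipy.optimize import least_squares
from scipy.spatial.transform import Rotation as R
from station import *
A=0.54
def proj(f,P):
    E=np.array(f["extrinsics"]); P=np.atleast_2d(P)
    c=(P-E[:3,3])@E[:3,:3]; c=c*[1,-1,-1]
    return cv2.projectPoints(c,np.zeros(3),np.zeros(3),np.array(f["camera_matrix"]),np.array(f["dist_coeffs"]))[0].reshape(-1,2)
def fr(pose): # panel frame in world: x,y,yaw
    x,y,yaw=pose
    Rz=R.from_euler('z',yaw).as_matrix()
    Rp=Rz@np.array([[np.cos(A),0,-np.sin(A)],[0,1,0],[np.sin(A),0,np.cos(A)]])
    return Rp,np.array([x,y,85.])
def p2w(pose,P):
    Rp,o=fr(pose); return np.atleast_2d(P)@Rp.T+o
def w2p(pose,P):
    Rp,o=fr(pose); return (np.atleast_2d(P)-o)@Rp
E
python3 - <<'E'
from h import *
for n,(a,b,c,d) in dict(side=(180,110,320,310),top=(200,170,345,300)).items():
    f=grab_frame(n); im=f["img"][b:d,a:c,::-1]
    im=cv2.resize(im,None,fx=4,fy=4,interpolation=cv2.INTER_CUBIC)
    cv2.imwrite(f"pics/{n}1.png",im); print(im.shape)
E
```

```text
(800, 560, 3)
(520, 580, 3)
```

View pics/top1.png

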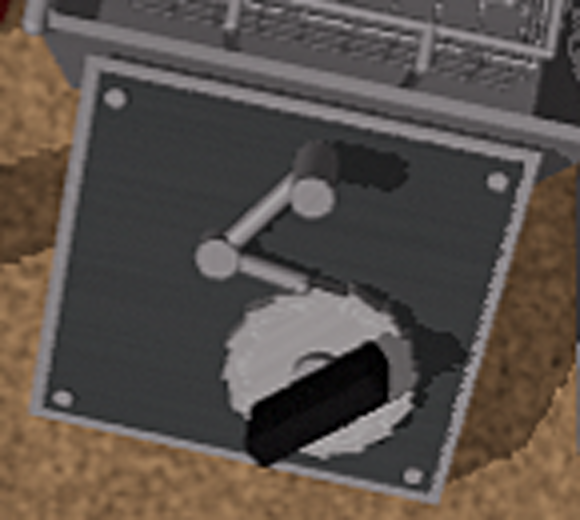

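View pics/side1.png

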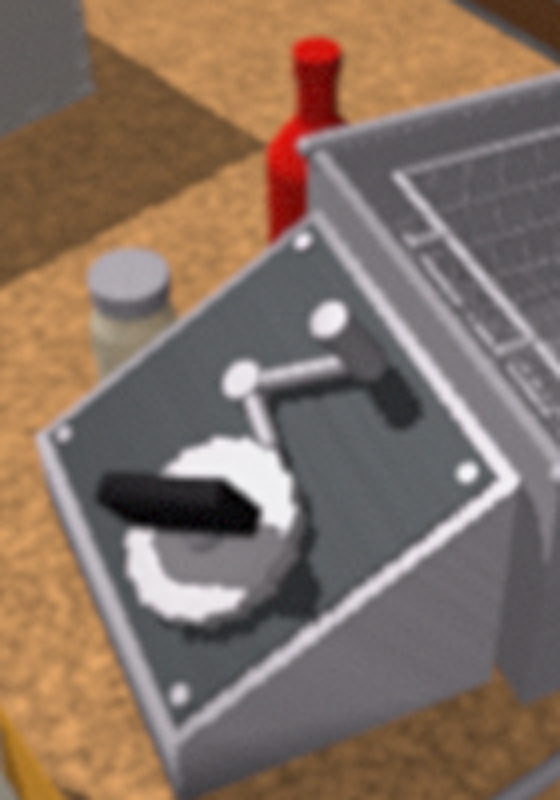

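```bash
cat > fit.py <<'E'
from h import *
F={n:grab_frame(n) for n in("side","top")}
off=dict(top=(200,170),side=(180,110))
obs=dict(top=[(88,58),(540,155),(437,502),(33,413)],side=[(317,214),(518,482),(178,742),(40,435)])
post=dict(top=(313,199),side=(329,319))
C=np.array([[118,125,0],[118,-68,0],[-62,-68,0],[-62,125,0.]])
def res(p,names=("side","top")):
    r=[]
    for n in names:
        o=np.array(obs[n])/4+off[n]
        r.append(proj(F[n],p2w(p[:3],C)+0)-o)
        # post top
        a=p[3]; 
        r.append((proj(F[n],p2w(p[:3],[[96+p[3],23+p[4],45]]))-(np.array(post[n])/4+off[n]))*1)
    return np.concatenate(r).ravel()
for names in (("side","top"),("top",),("side",)):
    s=least_squares(res,[560,0,-0.2,0,0],args=(names,)); print(names,s.x.round(3),(s.fun).round(2).reshape(-1,2).tolist())
    if len(names)==2: np.save("pose.npy",s.x[:3])
E
python3 fit.py
```

```text
('side', 'top') [ 5.79685e+02 -1.32590e+01 -2.33000e-01 -1.24000e-01 -9.51000e-01] [[0.01, -1.49], [0.56, -0.63], [-2.02, 1.81], [-1.2, 0.37], [-0.37, 0.1], [0.09, -1.19], [0.67, -1.14], [0.7, -0.06], [-0.75, -0.21], [0.17, -0.34]]
('top',) [ 5.78556e+02 -1.29110e+01 -2.33000e-01  5.31000e-01 -8.80000e-01] [[-0.13, -0.5], [0.49, -0.47], [0.54, 0.57], [-0.93, 0.43], [-0.0, 0.0]]
('side',) [ 5.80988e+02 -1.33630e+01 -2.35000e-01 -7.15000e-01 -7.98000e-01] [[0.68, -1.7], [1.2, -0.9], [-1.38, 1.41], [-0.53, 0.06], [0.0, 0.0]]
```

```bash
cat > ov.py <<'E'
from h import *
import sys
pose=np.load("pose.npy"); th=float(sys.argv[1]); tag=sys.argv[2]
def bar(th):
    a=-(th-0.8); c,s=np.cos(a),np.sin(a) # clockwise from outside
    q=[]
    for z in (20,54):
        for u,v in((33,8),(33,-8),(-33,-8),(-33,8)):
            q.append([u*c-v*s,u*s+v*c,z])
    return np.array(q,float)
for n,(a,b,c,d) in dict(side=(180,110,320,260),top=(200,170,345,300)).items():
    f=grab_frame(n); im=cv2.resize(f["img"][b:d,a:c,::-1],None,fx=4,fy=4,interpolation=cv2.INTER_CUBIC)
    def dr(P,col,cl=True):
        q=((proj(f,p2w(pose,P))-[a,b]+.5)*4).round().astype(int); cv2.polylines(im,[q.reshape(-1,1,2)],cl,col,1)
    B=bar(th); dr(B[:4],(0,0,255)); dr(B[4:],(0,255,255))
    dr([[118,125,0],[118,-68,0],[-62,-68,0],[-62,125,0.]],(0,255,0))
    t=np.linspace(0,6.28,40)
    dr(np.c_[43*np.cos(t),43*np.sin(t),0*t+14],(255,0,255))
    for px,py in((96,23),(95,88)):
        dr(np.c_[px+9*np.cos(t),py+9*np.sin(t),0*t+45],(255,255,0))
    cv2.imwrite(f"pics/ov_{n}_{tag}.png",im)
E
python3 ov.py 1.7 a
```

```text
(no output)
```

View pics/ov_top_a.png

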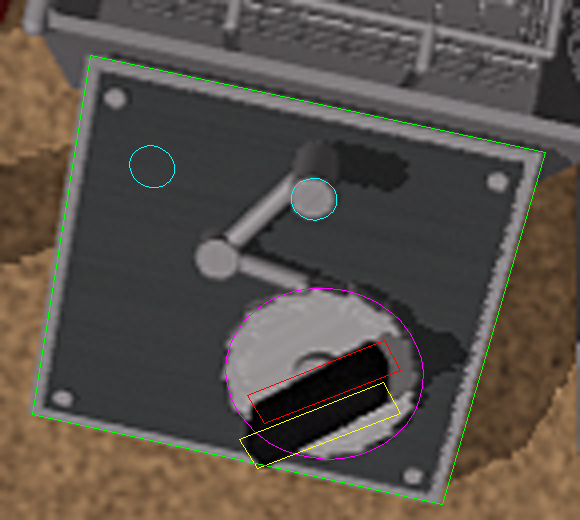

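View pics/ov_side_a.png

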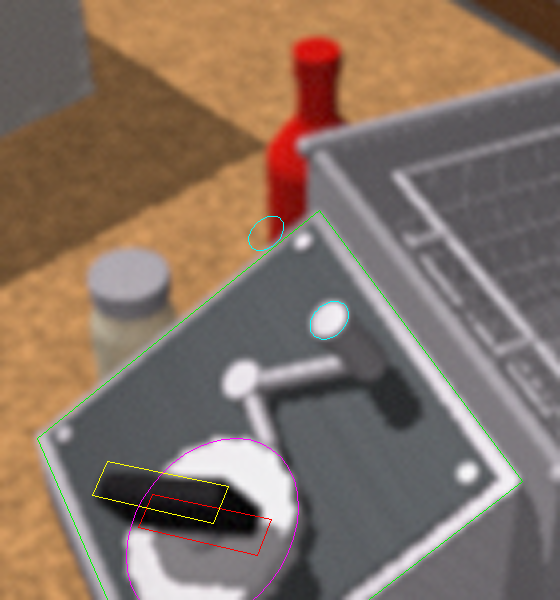

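```bash
python3 ov.py 1.57 b; python3 -c "
import cv2,numpy as np
a=cv2.imread('pics/ov_top_b.png');b=cv2.imread('pics/ov_side_b.png')
h=600;o=np.zeros((h,1140,3),np.uint8);o[:520,:580]=a;o[:600,580:]=b;cv2.imwrite('pics/c_b.png',cv2.resize(o,(800,421)))"
```

```text
(no output)
```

View pics/c_b.png

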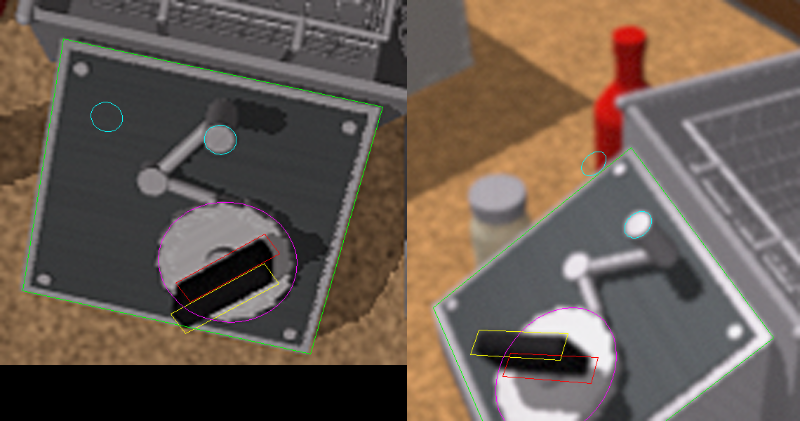

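```bash
cat >> h.py <<'E'
def yaw_now(s):
    w,x,y,z=s["orientation"]; m=R.from_quat([x,y,z,w]).as_matrix(); return np.degrees(np.arctan2(m[1,0],m[0,0])),m
def ph2w(pose,xh,y,tipz):
    c,s=np.cos(pose[2]),np.sin(pose[2])
    return np.array([pose[0]+c*xh-s*y,pose[1]+s*xh+c*y,tipz+25.])
def w2ph(pose,p):
    c,s=np.cos(pose[2]),np.sin(pose[2]); d=np.array(p[:2])-pose[:2]
    return np.array([c*d[0]+s*d[1],-s*d[0]+c*d[1],p[2]-25])
def rows(wp,claw,pos=None,yaw=None,rd=1):
    """wp: list of (tcp xyz, yawdeg); prints rows assuming each reached"""
    s=observe(); p=np.array(s["ee_pos"]) if pos is None else pos; y=yaw_now(s)[0] if yaw is None else yaw
    out=[]
    for q,yy in wp:
        a=np.radians(y); X=np.array([np.cos(a),np.sin(a),0]);Y=np.array([np.sin(a),-np.cos(a),0]);Z=np.array([0,0,-1])
        d=np.array(q)-p; sh=np.round([d@X,d@Y,d@Z],rd); ro=round(-(yy-y),1)
        out.append([claw,sh.tolist(),ro]); p=p+sh[0]*X+sh[1]*Y+sh[2]*Z; y=y-ro
    for r in out: print(r)
    return p,y
def status():
    s=observe(); pose=np.load("pose.npy")
    print("t",round(float(s["t"]),3),"ph(tip)",w2ph(pose,s["ee_pos"]).round(1),"yaw",round(float(yaw_now(s)[0]),1),"pan yaw",round(float(np.degrees(pose[2])),1),"F",np.round(s["contact_force"],1),"T",np.round(s["wrist_torque"],2),"g",round(float(s["gripper_width"]),2))
E
python3 - <<'E'
from h import *
pose=np.load("pose.npy"); status()
py=np.degrees(pose[2])
t=ph2w(pose,70,-12,225); print(t, py+90)
s=observe();p=np.array(s["ee_pos"]);y=yaw_now(s)[0]
wp=[]
N=16
for i in range(1,N+1):
    wp.append((p+(t-p)*i/N, y+(py+90-y)*min(1,i/N)))
rows(wp,0)
E
```

```text
t 0.5 ph(tip) [-152.1 -653.5  231.3] yaw 24.6 pan yaw -13.4 F [ 0.5  0.3 -0.3] T [ 0.04 -0.04  0.05] g 1.0
[645.0144459 -41.1166789 250.       ] 76.63292588763969
[0, [35.6, -23.1, 0.4], np.float64(-3.3)]
[0, [36.9, -21.0, 0.4], np.float64(-3.2)]
[0, [37.9, -18.9, 0.4], np.float64(-3.3)]
[0, [39.0, -16.7, 0.4], np.float64(-3.2)]
[0, [39.9, -14.5, 0.4], np.float64(-3.3)]
[0, [40.7, -12.1, 0.4], np.float64(-3.2)]
[0, [41.2, -9.9, 0.3], np.float64(-3.3)]
[0, [41.8, -7.5, 0.4], np.float64(-3.2)]
[0, [42.1, -5.2, 0.4], np.float64(-3.3)]
[0, [42.3, -2.7, 0.4], np.float64(-3.2)]
[0, [42.5, -0.3, 0.4], np.float64(-3.3)]
[0, [42.4, 2.1, 0.4], np.float64(-3.2)]
[0, [42.1, 4.4, 0.4], np.float64(-3.3)]
[0, [41.9, 6.9, 0.4], np.float64(-3.3)]
[0, [41.4, 9.3, 0.4], np.float64(-3.2)]
[0, [40.8, 11.6, 0.4], np.float64(-3.3)]
```

Call:
carry_out([
  [0,[36,-23,0],-3],
  [0,[37,-21,0],-3],
  [0,[38,-19,0],-3],
  [0,[39,-17,0],-3],
  [0,[40,-14,0],-3],
  [0,[41,-12,0],-3],
  [0,[41,-10,0],-3],
  [0,[42,-8,0],-3],
])

```text
t: 1.5
ee_pos: [470.2, -322.0, 256.2]
orientation: [0.0, 0.91, 0.415, 0.0]
contact_force: [0.8, 0.5, 0.1]
gripper_width: 0.002
```

```bash
python3 - <<'E'
from h import *
pose=np.load("pose.npy"); status()
py=np.degrees(pose[2])
t=ph2w(pose,70,-12,225)
s=observe();p=np.array(s["ee_pos"]);y=yaw_now(s)[0]
wp=[]
N=8
for i in range(1,N+1):
    wp.append((p+(t-p)*i/N, y+(py+90-y)*min(1,i/N)))
rows(wp,0)
E
```

```text
t 1.5 ph(tip) [ -35.2 -325.7  231.2] yaw 49.1 pan yaw -13.4 F [0.8 0.5 0.1] T [-0.05  0.04  0.02] g 0.0
[0, [40.8, -6.5, 0.8], np.float64(-3.4)]
[0, [41.2, -4.0, 0.8], np.float64(-3.5)]
[0, [41.3, -1.6, 0.7], np.float64(-3.4)]
[0, [41.4, 1.0, 0.8], np.float64(-3.5)]
[0, [41.2, 3.4, 0.8], np.float64(-3.4)]
[0, [40.9, 5.9, 0.8], np.float64(-3.5)]
[0, [40.5, 8.4, 0.8], np.float64(-3.4)]
[0, [39.9, 10.7, 0.7], np.float64(-3.5)]
```

Call:
carry_out([
  [0,[41,-7,1],-3.5],
  [0,[42,-4,1],-3.5],
  [0,[42,-2,1],-3.5],
  [0,[42,1,1],-3.5],
  [0,[42,3,1],-3.5],
  [0,[41,6,1],-3.5],
  [0,[40,8,1],-3.5],
  [0,[38,10,1],-3.5],
])

```text
t: 2.5
ee_pos: [645.7, -27.3, 249.4]
orientation: [0.002, 0.777, 0.63, 0.001]
contact_force: [-0.6, -0.3, 0.5]
gripper_width: -0.003
```

```bash
python3 - <<'E'
from h import *
status()
f=grab_frame("side");cv2.imwrite("pics/s2.png",cv2.resize(f["img"][50:350,130:460,::-1],None,fx=2,fy=2))
E
```

```text
t 2.5 ph(tip) [ 67.5   1.6 224.4] yaw 78.0 pan yaw -13.4 F [-0.6 -0.3  0.5] T [ 0.   -0.04 -0.03] g -0.0
```

View pics/s2.png

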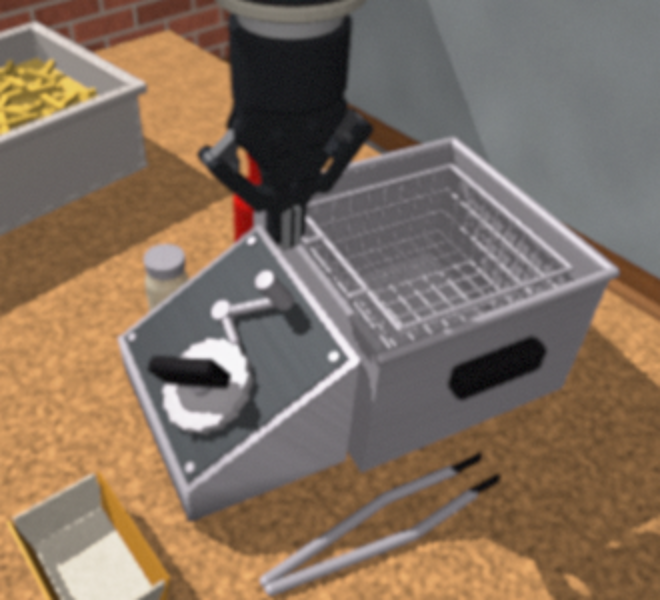

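Call:
carry_out([
  [0,[-12,0,0],1.4],
  [0,[-2,-2,20],0],
  [0,[0,0,25],0],
  [0,[0,0,20],0],
  [0,[0,0,9],0],
  [0,[4,0,0],0],
  [0,[0,0,0],0],
  [0,[0,0,0],0],
])

```text
t: 3.55
ee_pos: [642.2, -35.3, 170.2]
orientation: [0.001, 0.784, 0.621, 0.001]
contact_force: [-0.5, -0.0, -0.5]
gripper_width: -0.0
```

```bash
python3 - <<'E'
from h import *
status()
f=grab_frame("side");cv2.imwrite("pics/s3.png",cv2.resize(f["img"][90:290,150:410,::-1],None,fx=3,fy=3))
E
```

```text
t 3.55 ph(tip) [ 66.   -7.  145.2] yaw 76.7 pan yaw -13.4 F [-0.5 -0.  -0.5] T [-0.01  0.03  0.03] g -0.0
```

View pics/s3.png

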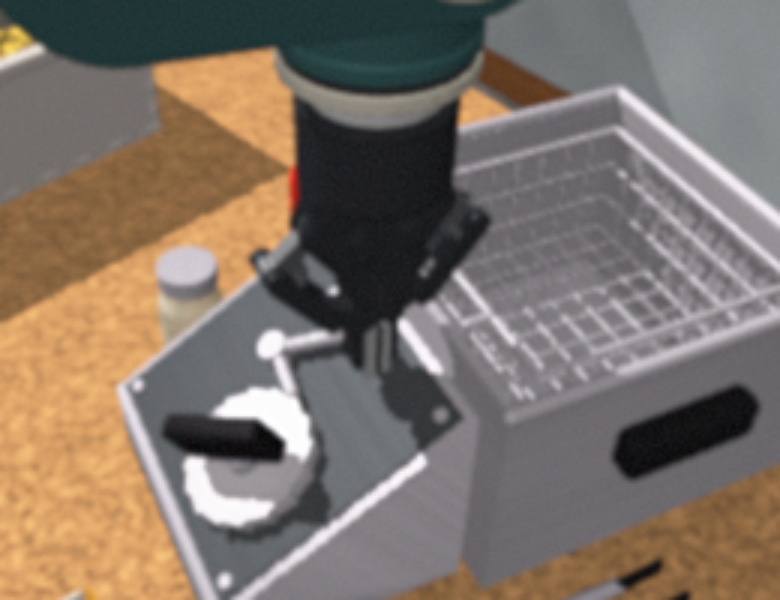

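Call:
carry_out([
  [0,[6,1,-2],0],
  [0,[8,1,-1],0],
  [0,[8,1,0],0],
  [0,[8,0,0],0],
  [0,[8,0,0],0],
  [0,[8,0,0],0],
  [0,[8,0,0],0],
  [0,[8,0,0],0],
])

```text
t: 4.6
ee_pos: [660.8, 28.7, 174.3]
orientation: [0.002, 0.784, 0.621, 0.002]
contact_force: [0.6, -0.2, -0.1]
gripper_width: 0.0
```

```bash
python3 - <<'E'
from h import *
status()
for n in ("side","top"):
    f=grab_frame(n);cv2.imwrite(f"pics/{n}4.png",cv2.resize(f["img"][90:290,150:410,::-1],None,fx=3,fy=3))
E
```

```text
t 4.6 ph(tip) [ 69.3  59.6 149.3] yaw 76.7 pan yaw -13.4 F [ 0.6 -0.2 -0.1] T [ 0.02  0.01 -0.  ] g 0.0
```

View pics/side4.png

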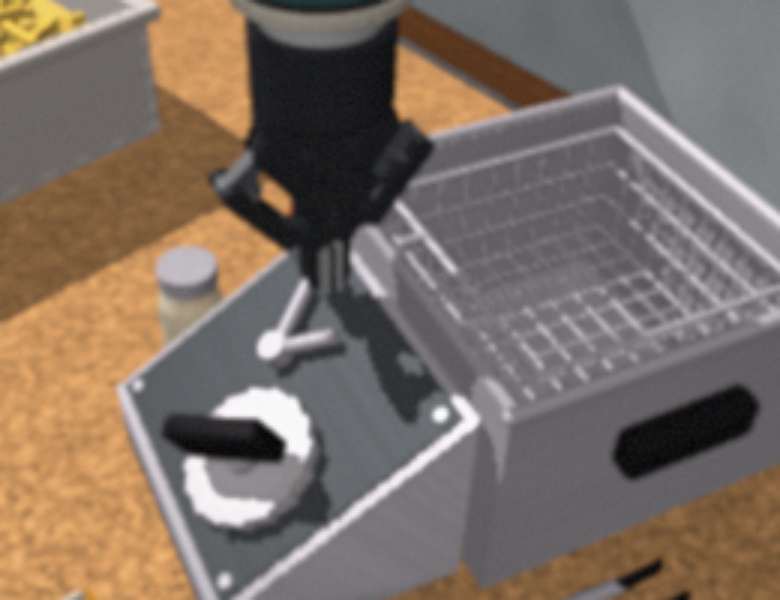

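```bash
cat >> h.py <<'E'
def barpts(th):
    a=-(th-0.8); c,s=np.cos(a),np.sin(a)
    u=np.linspace(-33,33,67); v=np.linspace(-8,8,5); z=np.linspace(20,54,35)
    U,V,Z=[q.ravel() for q in np.meshgrid(u,v,z)]
    P=np.c_[U*c-V*s,U*s+V*c,Z]
    # to ph coords (xh,y,z)
    return np.c_[P[:,0]*np.cos(A)-P[:,2]*np.sin(A),P[:,1],85+P[:,0]*np.sin(A)+P[:,2]*np.cos(A)]
def touch(th,side,sdist=24,out=32,gap=0,yawoff=0,hw=11,tipz=None):
    """finger tip centre (xh,y,z), yaw in panel frame deg. side=+1: finger pushes along +x tool (lowering)."""
    a=-(th-0.8); b=np.array([np.cos(A)*np.cos(a),np.sin(a)]); L=np.linalg.norm(b); 
    psi=np.degrees(np.arctan2(b[1],b[0]))+90+yawoff
    n=np.array([np.cos(np.radians(psi)),np.sin(np.radians(psi))]); t=np.array([n[1],-n[0]])
    base=np.array([-37*np.sin(A),0])+b*sdist   # bar mid-height point
    P=barpts(th); c=base
    for k in range(6):
        z=tipz if tipz is not None else 85+c[0]*np.tan(A)+out/np.cos(A)
        m=(P[:,2]>z)&(abs((P[:,:2]-base)@t)<14.5)
        q=P[m][:,:2]@n
        f=(q.min()-hw-gap) if side>0 else (q.max()+hw+gap)
        c=base+n*(f-base@n)
    return np.array([c[0],c[1],z]),psi
E
python3 - <<'E'
from h import *
for th in np.arange(1.57,-.05,-.2): print(round(th,2),*[x.round(1) for x in touch(th,1)])
print()
for th in (0,.1,.2,.3,.393,.43,.5,.6,.7,.785,.82,.9): print(round(th,2),*[x.round(1) for x in touch(th,-1)])
E
```

```text
1.57 [-22.9 -33.2 108.6] 41.5
1.37 [-16.  -32.1 112.7] 53.2
1.17 [ -9.1 -29.1 116.9] 65.7
0.97 [ -2.8 -24.3 120.6] 78.7
0.77 [  2.2 -18.5 123.6] 92.0
0.57 [  6.3 -14.  126.1] 105.3
0.37 [  9.2  -7.8 127.9] 118.1
0.17 [ 10.5  -1.  128.6] 130.4
-0.03 [ 10.2   5.7 128.4] 141.9

0 [-23.9  33.3 108. ] 140.2
0.1 [-20.5  33.  110. ] 134.5
0.2 [-17.   32.3 112.1] 128.6
0.3 [-13.5  31.2 114.2] 122.5
0.39 [-10.3  29.8 116.1] 116.7
0.43 [ -9.1  29.1 116.9] 114.3
0.5 [ -6.8  27.6 118.3] 109.8
0.6 [ -3.7  25.2 120.1] 103.3
0.7 [ -0.9  22.3 121.8] 96.7
0.79 [  1.2  19.5 123. ] 91.0
0.82 [  2.   18.6 123.5] 88.7
0.9 [  3.7  17.1 124.6] 83.3
```

```bash
cat > go.py <<'E'
from h import *
def seg(wps,claw=0):
    """wps: list of (ph xyz, psi, nrows)"""
    pose=np.load("pose.npy"); s=observe(); p=w2ph(pose,s["ee_pos"]); y=yaw_now(s)[0]-np.degrees(pose[2])
    L=[]
    for q,psi,n in wps:
        q=np.array(q,float)
        for i in range(1,n+1):
            c=p+(q-p)*i/n; L.append((ph2w(pose,*c),y+(psi-y)*i/n+np.degrees(pose[2])))
        p,y=q,psi
    rows(L,claw)
E
python3 - <<'E'
from go import *
c,psi=touch(1.57,1,gap=12); print(c,psi)
status()
seg([([65,58,185],90,2),([c[0],c[1],195],psi,6),([*c[:2],c[2]],psi,4),(touch(1.57,1,gap=4)[0],psi,4)])
E
```

```text
[-31.90612007 -41.17470954 103.18323127] 41.493987469670095
t 4.7 ph(tip) [ 69.2  59.8 149.3] yaw 76.8 pan yaw -13.4 F [ 0.4  0.  -0. ] T [0.04 0.01 0.01] g 0.0
[0, [-0.9, -2.1, -17.8], np.float64(0.1)]
[0, [-0.9, -2.1, -17.9], np.float64(0.0)]
[0, [-16.5, -16.2, -1.7], np.float64(8.1)]
[0, [-18.7, -13.6, -1.6], np.float64(8.1)]
[0, [-20.3, -11.0, -1.7], np.float64(8.1)]
[0, [-21.7, -7.9, -1.7], np.float64(8.1)]
[0, [-22.6, -4.8, -1.6], np.float64(8.1)]
[0, [-23.1, -1.5, -1.7], np.float64(8.0)]
[0, [0.0, -0.0, 23.0], np.float64(0.0)]
[0, [0.0, -0.0, 22.9], np.float64(0.0)]
[0, [0.0, -0.0, 23.0], np.float64(0.0)]
[0, [0.0, -0.0, 22.9], np.float64(0.0)]
[0, [2.0, -0.0, -0.9], np.float64(0.0)]
[0, [2.0, -0.0, -0.9], np.float64(0.0)]
[0, [2.0, -0.0, -0.9], np.float64(0.0)]
[0, [2.0, -0.0, -0.9], np.float64(0.0)]
```

Call:
carry_out([
  [0,[-1,-2,-20],0],
  [0,[-1,-2,-20],0],
  [0,[-16,-16,-2],8],
  [0,[-19,-14,-2],8],
  [0,[-20,-11,-2],8],
  [0,[-22,-8,-2],8],
  [0,[-23,-5,-1],8],
  [0,[-23,-1,0],8],
])

```text
t: 5.7
ee_pos: [535.5, -49.1, 237.0]
orientation: [0.003, 0.972, 0.236, 0.007]
contact_force: [-0.5, 0.6, 0.6]
gripper_width: -0.001
```

```bash
python3 - <<'E'
from go import *
c,psi=touch(1.57,1,gap=12); print(c,psi)
status()
seg([([*c[:2],c[2]],psi,5),(touch(1.57,1,gap=5)[0],psi,3)])
E
python3 ov.py 1.57 c
```

```text
[-31.90612007 -41.17470954 103.18323127] 41.493987469670095
t 5.7 ph(tip) [-34.7 -45.1 212. ] yaw 27.2 pan yaw -13.4 F [-0.5  0.6  0.6] T [-0.05 -0.    0.  ] g -0.0
[0, [0.9, -0.2, 21.8], np.float64(-0.2)]
[0, [1.0, -0.3, 21.7], np.float64(-0.2)]
[0, [0.9, -0.2, 21.8], np.float64(-0.1)]
[0, [1.0, -0.2, 21.8], np.float64(-0.2)]
[0, [0.9, -0.2, 21.8], np.float64(-0.2)]
[0, [2.3, -0.0, -1.1], np.float64(0.0)]
[0, [2.4, -0.0, -1.0], np.float64(0.0)]
[0, [2.3, -0.0, -1.1], np.float64(0.0)]
```

View pics/ov_side_c.png

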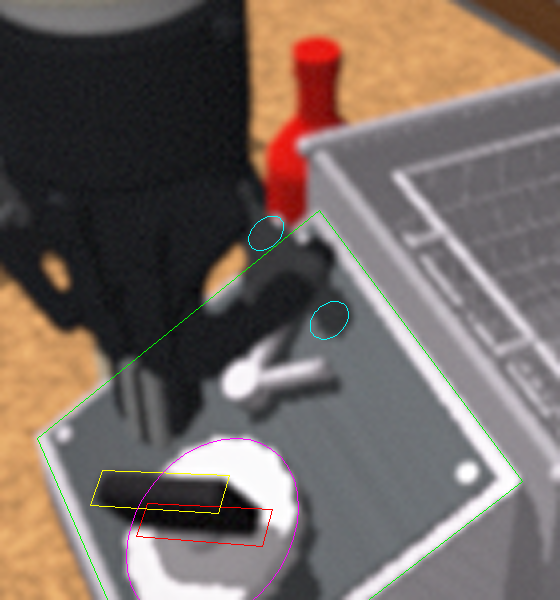

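Call:
carry_out([
  [0,[1,0,22],0],
  [0,[1,0,22],0],
  [0,[1,0,22],0],
  [0,[1,0,20],0],
  [0,[1,0,18],0],
  [0,[1,0,0],0],
  [0,[2,0,-1],0],
  [0,[1,0,0],0],
])

```text
t: 6.8
ee_pos: [546.9, -44.5, 129.9]
orientation: [0.003, 0.971, 0.24, 0.008]
contact_force: [-0.1, 0.6, 0.5]
gripper_width: -0.001
```

```bash
python3 - <<'E'
from go import *
print(touch(1.57,1,gap=5))
status()
E
python3 ov.py 1.57 d
```

```text
(array([-26.66294332, -36.53691939, 106.32614674]), np.float64(41.493987469670095))
t 6.8 ph(tip) [-24.7 -38.  104.9] yaw 27.8 pan yaw -13.4 F [-0.1  0.6  0.5] T [ 0.03 -0.04 -0.  ] g -0.0
```

View pics/ov_side_d.png

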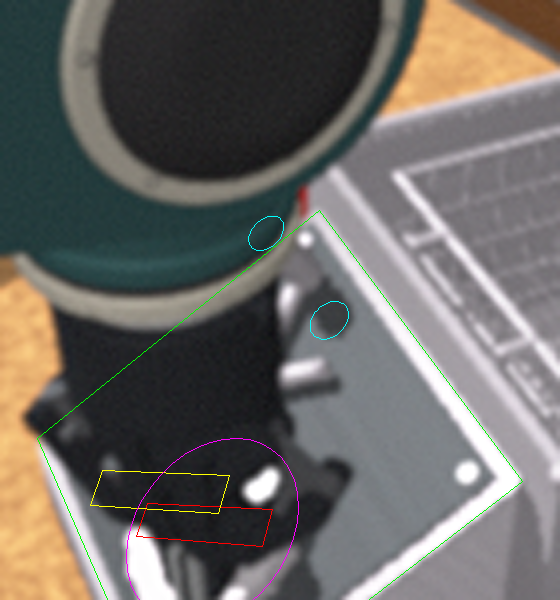

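View pics/ov_top_d.png

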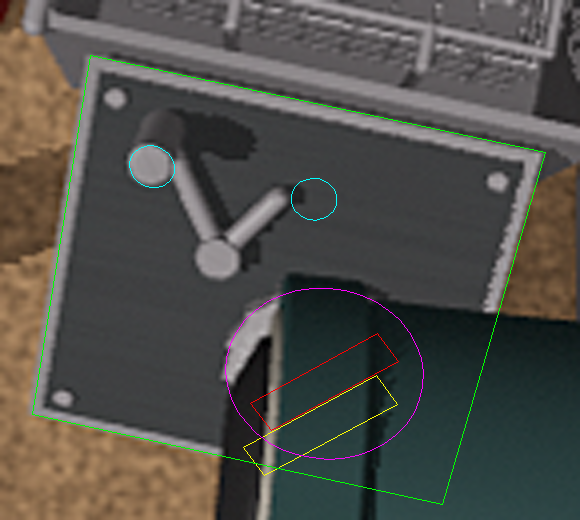

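```bash
cat >> go.py <<'E'
def arc(ths,side,**k):
    seg([(*touch(t,side,**k),1) for t in ths])
E
python3 - <<'E'
from go import *
arc([1.5,1.4,1.3,1.2,1.1,1.0,.9,.8,.7],1)
E
```

```text
[0, [6.5, -1.1, -5.1], np.float64(-4.4)]
[0, [2.9, 2.1, -2.1], np.float64(-5.9)]
[0, [3.0, 2.0, -2.1], np.float64(-6.1)]
[0, [3.2, 2.1, -2.1], np.float64(-6.2)]
[0, [3.3, 2.0, -1.9], np.float64(-6.4)]
[0, [3.3, 2.1, -1.9], np.float64(-6.6)]
[0, [3.5, 2.1, -1.7], np.float64(-6.6)]
[0, [3.5, 2.0, -1.4], np.float64(-6.7)]
[0, [1.9, 2.2, -1.3], np.float64(-6.6)]
```

Call:
carry_out([
  [0,[3,-1,-3],-3],
  [0,[3,0,-2],-3],
  [0,[3,2,-2],-6],
  [0,[3,2,-2],-6],
  [0,[3,2,-2],-6],
  [0,[3,2,-2],-6],
  [0,[3.5,2,-2],-6],
  [0,[3.5,2,-2],-6],
])

```text
t: 7.9
ee_pos: [572.2, -35.0, 149.9]
orientation: [0.007, 0.814, 0.581, 0.006]
contact_force: [-0.4, -2.4, -1.5]
gripper_width: -0.001
```

```bash
python3 - <<'E'
from go import *
status()
for t in np.arange(1.5,.6,-.1): print(round(t,1),*[x.round(1) for x in touch(t,1)])
E
python3 ov.py 0.8 e
```

```text
t 7.9 ph(tip) [ -2.2 -22.8 124.9] yaw 71.1 pan yaw -13.4 F [-0.4 -2.4 -1.5] T [-0.25  0.18  0.03] g -0.0
1.5 [-20.5 -33.  110. ] 45.5
1.4 [-17.  -32.3 112.1] 51.4
1.3 [-13.5 -31.2 114.2] 57.5
1.2 [-10.1 -29.7 116.3] 63.8
1.1 [ -6.8 -27.6 118.3] 70.2
1.0 [ -3.7 -25.2 120.1] 76.7
0.9 [ -0.9 -22.3 121.8] 83.3
0.8 [  1.6 -19.  123.2] 90.0
0.7 [  3.7 -17.1 124.6] 96.7
```

View pics/ov_side_e.png

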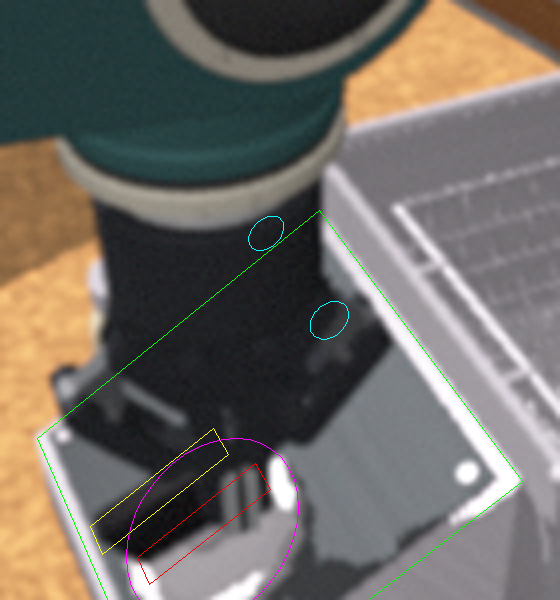

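View pics/ov_top_e.png

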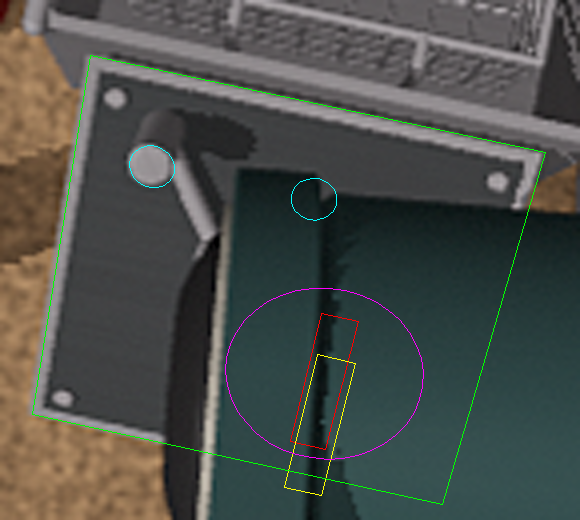

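```bash
python3 - <<'E'
from go import *
arc([.8,.7,.6,.5,.4,.3,.2,.1,0,-.1],1)
E
```

```text
[0, [3.9, 3.2, 1.9], np.float64(-5.7)]
[0, [1.9, 2.2, -1.3], np.float64(-6.7)]
[0, [2.2, 2.3, -1.2], np.float64(-6.6)]
[0, [2.2, 2.3, -1.1], np.float64(-6.5)]
[0, [2.4, 2.4, -0.8], np.float64(-6.4)]
[0, [2.5, 2.4, -0.6], np.float64(-6.3)]
[0, [2.6, 2.3, -0.4], np.float64(-6.1)]
[0, [2.6, 2.3, -0.1], np.float64(-5.9)]
[0, [2.7, 2.1, 0.2], np.float64(-5.7)]
[0, [2.7, 2.1, 0.5], np.float64(-5.5)]
```

Call:
carry_out([
  [0,[4,3,2],-6],
  [0,[2,2,-1],-7],
  [0,[2,2.5,-1],-7],
  [0,[2,2.5,-1],-7],
  [0,[2.5,2.5,-1],-7],
  [0,[2.5,2.5,-1],-6],
  [0,[2.5,2.5,0],-6],
  [0,[2.5,2,0],-6],
])

```text
t: 9.0
ee_pos: [589.9, -16.4, 154.5]
orientation: [0.011, 0.476, 0.879, 0.002]
contact_force: [1.5, -2.1, -1.0]
gripper_width: -0.0
```

```bash
python3 - <<'E'
from go import *
status()
for t in np.arange(.4,-.2,-.1): print(round(t,1),*[x.round(1) for x in touch(t,1)])
E
python3 ov.py 0.1 f
```

```text
t 9.0 ph(tip) [ 10.6  -0.7 129.5] yaw 123.1 pan yaw -13.4 F [ 1.5 -2.1 -1. ] T [-0.34 -0.22 -0.06] g -0.0
0.4 [  8.9  -8.9 127.7] 116.2
0.3 [ 10.   -5.7 128.3] 122.5
0.2 [ 10.6  -2.2 128.6] 128.6
0.1 [ 10.7   1.3 128.7] 134.5
0.0 [ 10.3   4.7 128.5] 140.2
-0.1 [  9.6   8.1 128. ] 145.8
-0.2 [  8.8  11.  127.6] 151.2
```

View pics/ov_side_f.png

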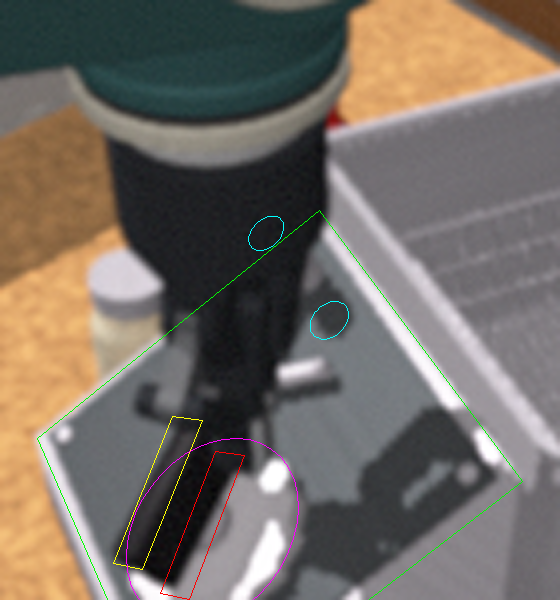

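Call:
carry_out([
  [0,[0,0,0],0],
  [0,[2,1,0],-4],
  [0,[2,1,0],-4],
  [0,[1.5,1,0],-4],
  [0,[1.5,0.5,0],-3],
  [0,[1,0,0],-2],
  [0,[1,0,0],0],
  [0,[1,0,0],0],
])

```text
t: 10.1
ee_pos: [587.5, -8.6, 156.0]
orientation: [0.014, 0.348, 0.937, 0.0]
contact_force: [7.2, -6.2, -2.3]
gripper_width: -0.003
```

```bash
python3 - <<'E'
from go import *
status()
E
python3 ov.py 0.0 g
```

```text
t 10.1 ph(tip) [  6.5   6.4 131. ] yaw 139.2 pan yaw -13.4 F [ 7.2 -6.2 -2.3] T [-1.17 -1.15 -0.01] g -0.0
```

View pics/ov_side_g.png

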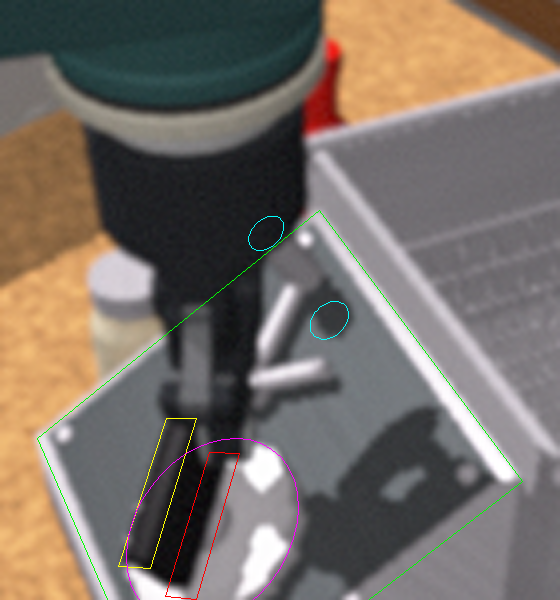

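Call:
carry_out([
  [0,[1,0,0],0],
  [0,[1,0,0],0],
  [0,[1.5,0,0],0],
  [0,[1.5,0,0],0],
  [0,[1.5,0,0],0],
  [0,[1.5,0,0],0],
  [0,[1.5,0,0],0],
  [0,[1.5,0,0],0],
])

```text
t: 11.2
ee_pos: [584.1, -8.7, 158.2]
orientation: [0.024, 0.358, 0.933, -0.003]
contact_force: [8.0, -9.9, -0.7]
gripper_width: -0.001
```

```bash
python3 - <<'E'
from go import *
status()
E
python3 ov.py 0.0 h
```

```text
t 11.2 ph(tip) [  3.2   5.5 133.2] yaw 138.0 pan yaw -13.4 F [ 8.  -9.9 -0.7] T [-1.63 -1.42 -0.04] g -0.0
```

View pics/ov_side_h.png

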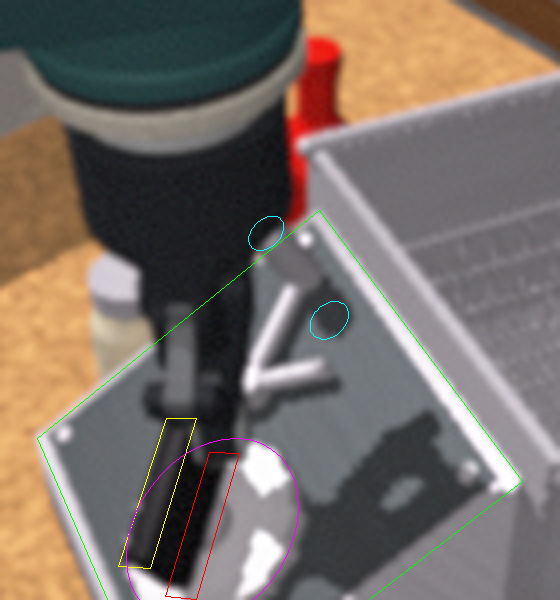

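```bash
python3 - <<'E'
from go import *
s=observe();pose=np.load("pose.npy");p=w2ph(pose,s["ee_pos"]);psi=151.4
n=np.array([np.cos(np.radians(psi)),np.sin(np.radians(psi)),0])
q=p-8*n
seg([(q,psi,2),(q+[0,0,72],psi,2),([70,122,210],90,8),([70,122,150],90,4)])
E
```

```text
[0, [-4.0, -0.0, 0.0], np.float64(0.0)]
[0, [-4.0, -0.0, 0.0], np.float64(0.0)]
[0, [0.0, -0.0, -36.0], np.float64(0.0)]
[0, [0.0, -0.0, -36.0], np.float64(0.0)]
[0, [0.6, 16.8, -0.6], np.float64(7.7)]
[0, [2.9, 16.5, -0.6], np.float64(7.7)]
[0, [5.1, 16.1, -0.6], np.float64(7.6)]
[0, [7.1, 15.2, -0.5], np.float64(7.7)]
[0, [9.1, 14.1, -0.6], np.float64(7.7)]
[0, [11.0, 12.7, -0.6], np.float64(7.7)]
[0, [12.5, 11.2, -0.6], np.float64(7.6)]
[0, [13.9, 9.4, -0.6], np.float64(7.7)]
[0, [0.0, 0.0, 15.0], np.float64(0.0)]
[0, [0.0, 0.0, 15.0], np.float64(0.0)]
[0, [0.0, 0.0, 15.0], np.float64(0.0)]
[0, [0.0, 0.0, 15.0], np.float64(0.0)]
```

Call:
carry_out([
  [0,[-4,0,0],0],
  [0,[-4,0,0],0],
  [0,[0,0,-36],0],
  [0,[0,0,-36],0],
  [0,[0,10,-6],7.5],
  [0,[0,10,0],7.5],
  [0,[0,0,0],7.5],
  [0,[0,0,0],7.5],
])

```text
t: 12.3
ee_pos: [601.2, 2.0, 238.9]
orientation: [0.022, 0.596, 0.802, 0.003]
contact_force: [-0.2, 0.9, -0.8]
gripper_width: -0.005
```

```bash
python3 - <<'E'
from go import *
status()
pose=np.load("pose.npy")
F={n:grab_frame(n) for n in("side","top")}
def tri(a,b):
    return least_squares(lambda P:np.r_[proj(F["side"],P)[0]-a,proj(F["top"],P)[0]-b],[650,150,150.])
for a,b in (((259,123),(172,144)),((213,179),(181,222))):
    r=tri(a,b); print(r.x.round(),r.fun.round(1),w2ph(pose,r.x)+[0,0,25])
E
python3 ov.py 0.0 i
```

```text
t 12.3 ph(tip) [ 17.4  19.8 213.9] yaw 106.7 pan yaw -13.4 F [-0.2  0.9 -0.8] T [ 0.04 -0.   -0.01] g -0.0
[769. 164. 172.] [ 0.2 -0.  -0.1  0.1] [142.79633268 216.32555124 171.77227482]
[648. 166.  80.] [ 1.1 -0.1 -0.4  0.8] [ 25.33206369 190.3931574   79.76841377]
```

View pics/ov_side_i.png

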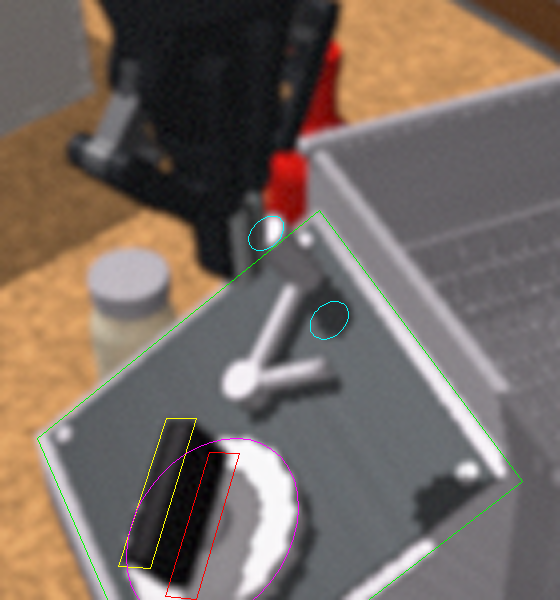

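View pics/ov_top_i.png

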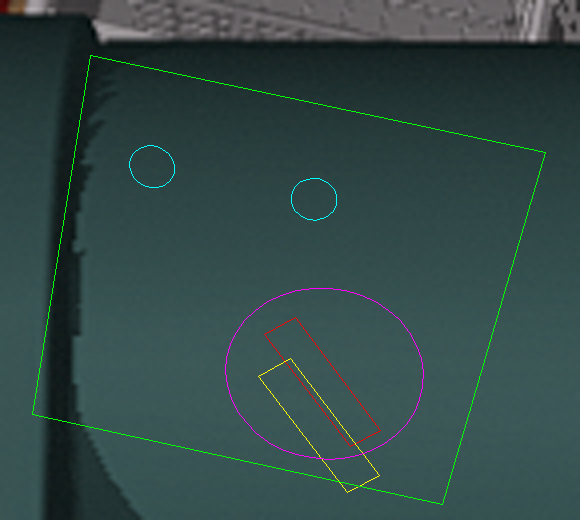

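```bash
python3 - <<'E'
from go import *
seg([([70,122,212],90,4),([70,122,152],90,4)])
E
```

```text
[0, [15.3, 24.3, 0.5], np.float64(7.6)]
[0, [18.5, 22.1, 0.5], np.float64(7.7)]
[0, [21.2, 19.5, 0.4], np.float64(7.6)]
[0, [23.6, 16.4, 0.5], np.float64(7.7)]
[0, [-0.0, 0.0, 15.0], np.float64(-0.0)]
[0, [-0.0, 0.0, 15.0], np.float64(-0.0)]
[0, [-0.0, 0.0, 15.0], np.float64(-0.0)]
[0, [-0.0, 0.0, 15.0], np.float64(-0.0)]
```

Call:
carry_out([
  [0,[15,24,0],7.5],
  [0,[18,22,0],7.5],
  [0,[21,19,0],7.5],
  [0,[24,13,0],7.5],
  [0,[2,0,10],0],
  [0,[0,0,16],0],
  [0,[0,0,16],0],
  [0,[0,0,10],0],
])

```text
t: 13.5
ee_pos: [675.1, 90.4, 184.2]
orientation: [0.021, 0.78, 0.625, 0.008]
contact_force: [-0.4, 0.9, -0.0]
gripper_width: -0.002
```

```bash
python3 - <<'E'
from go import *
status()
f=grab_frame("side");cv2.imwrite("pics/s6.png",cv2.resize(f["img"][90:290,150:410,::-1],None,fx=3,fy=3))
E
```

```text
t 13.5 ph(tip) [ 68.9 122.9 159.2] yaw 77.4 pan yaw -13.4 F [-0.4  0.9 -0. ] T [-0.01  0.01  0.01] g -0.0
```

View pics/s6.png

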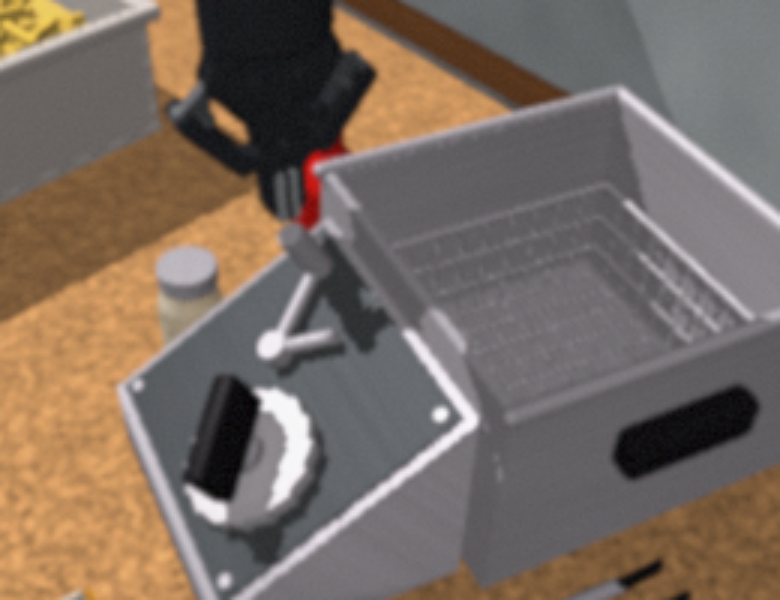

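Call:
carry_out([
  [0,[-3,0,8],0],
  [0,[-8,0,0],0],
  [0,[-8,0,0],0],
  [0,[-9,0,0],0],
  [0,[-9,0,0],0],
  [0,[-9,0,0],0],
  [0,[-9,0,0],0],
  [0,[-8,0,0],0],
])

```text
t: 14.55
ee_pos: [660.7, 23.8, 177.0]
orientation: [0.021, 0.78, 0.625, 0.009]
contact_force: [-0.1, 0.2, 0.1]
gripper_width: -0.002
```

```bash
python3 - <<'E'
from go import *
status()
f=grab_frame("side");cv2.imwrite("pics/s7.png",cv2.resize(f["img"][90:290,150:410,::-1],None,fx=3,fy=3))
E
```

```text
t 14.55 ph(tip) [ 70.3  54.8 152. ] yaw 77.4 pan yaw -13.4 F [-0.1  0.2  0.1] T [ 0.06  0.06 -0.01] g -0.0
```

View pics/s7.png

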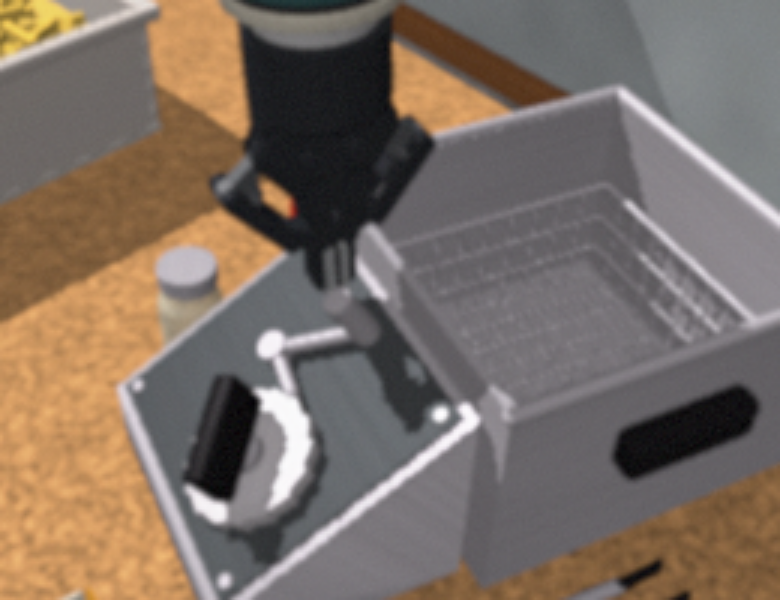

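```bash
python3 - <<'E'
from go import *
c,psi=touch(0,-1,gap=12); print(c,psi, touch(0,-1,gap=4)[0])
seg([([68,57,190],90,2),([c[0],c[1],200],psi,6),(c,psi,5),(touch(0,-1,gap=4)[0],psi,3)])
E
```

```text
[-33.1597413   40.9396192  102.43177357] 140.20505281073378 [-27.01302153  35.81928365 106.11629949]
[0, [1.5, -1.2, -19.0], np.float64(0.4)]
[0, [1.5, -1.1, -19.0], np.float64(0.3)]
[0, [-2.7, -16.9, -1.6], np.float64(-8.3)]
[0, [-0.2, -17.1, -1.7], np.float64(-8.4)]
[0, [2.3, -16.9, -1.7], np.float64(-8.4)]
[0, [4.7, -16.4, -1.6], np.float64(-8.3)]
[0, [7.1, -15.5, -1.7], np.float64(-8.4)]
[0, [9.2, -14.4, -1.7], np.float64(-8.4)]
[0, [0.0, 0.0, 19.5], np.float64(0.0)]
[0, [0.0, 0.0, 19.5], np.float64(0.0)]
[0, [0.0, 0.0, 19.6], np.float64(0.0)]
[0, [0.0, 0.0, 19.5], np.float64(0.0)]
[0, [0.0, 0.0, 19.5], np.float64(0.0)]
[0, [-2.6, 0.0, -1.2], np.float64(0.0)]
[0, [-2.7, 0.0, -1.3], np.float64(0.0)]
[0, [-2.7, 0.0, -1.2], np.float64(0.0)]
```

Call:
carry_out([
  [0,[1,-1,-20],0],
  [0,[1,-1,-20],0],
  [0,[-3,-17,-2],-8.5],
  [0,[0,-17,-2],-8.5],
  [0,[2,-17,-2],-8.5],
  [0,[5,-16,-2],-8.5],
  [0,[7,-16,0],-8.5],
  [0,[9,-12,0],-8],
])

```text
t: 15.6
ee_pos: [555.4, 34.6, 234.8]
orientation: [0.027, 0.426, 0.904, 0.001]
contact_force: [-0.1, -0.2, 0.0]
gripper_width: -0.001
```

```bash
python3 - <<'E'
from go import *
status()
c,psi=touch(0,-1,gap=12)
seg([(c,psi,6),(touch(0,-1,gap=5)[0],psi,3)])
E
python3 ov.py 0 j
```

```text
t 15.6 ph(tip) [-34.7  40.9 209.8] yaw 129.6 pan yaw -13.4 F [-0.1 -0.2  0. ] T [ 0.04  0.06 -0.05] g -0.0
[0, [-0.2, 0.2, 17.9], np.float64(0.5)]
[0, [-0.2, 0.1, 17.9], np.float64(0.4)]
[0, [-0.2, 0.2, 17.9], np.float64(0.5)]
[0, [-0.2, 0.1, 17.8], np.float64(0.4)]
[0, [-0.2, 0.2, 17.9], np.float64(0.5)]
[0, [-0.2, 0.2, 17.9], np.float64(0.4)]
[0, [-2.3, -0.0, -1.1], np.float64(0.0)]
[0, [-2.4, -0.0, -1.0], np.float64(0.0)]
[0, [-2.3, -0.0, -1.1], np.float64(0.0)]
```

View pics/ov_side_j.png

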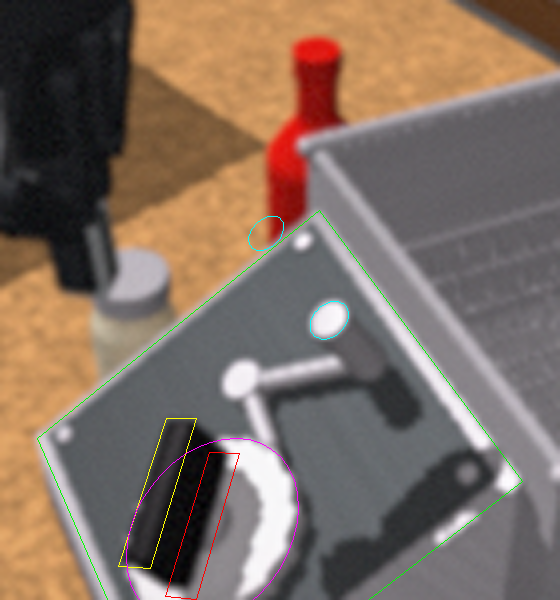

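```bash
cat >> h.py <<'E'
def rows(wp,claw,rd=1):
    s=observe(); p=np.array(s["ee_pos"]); y,m=yaw_now(s)
    print("tool z",m[:,2].round(3))
    for q,yy in wp:
        sh=np.round((np.array(q)-p)@m,rd); ro=round(float(-(yy-y)),1)
        print([claw,sh.tolist(),ro]); p=p+m@sh; m=m@R.from_euler('z',ro,degrees=True).as_matrix(); y=y-ro
E
python3 - <<'E'
from go import *
c,psi=touch(0,-1,gap=12)
seg([(c,psi,6),(touch(0,-1,gap=5)[0],psi,3)])
E
```

```text
tool z [ 0.05  -0.021 -0.999]
[0, [0.6, -0.3, 17.9], 0.4]
[0, [0.7, -0.3, 17.9], 0.5]
[0, [0.6, -0.3, 17.9], 0.4]
[0, [0.6, -0.3, 18.0], 0.4]
[0, [0.7, -0.3, 17.9], 0.4]
[0, [0.6, -0.3, 17.9], 0.5]
[0, [-2.4, 0.0, -1.0], -0.0]
[0, [-2.4, 0.0, -0.9], -0.0]
[0, [-2.3, 0.1, -1.0], -0.0]
```

Call:
carry_out([
  [0,[1,0,18],0.5],
  [0,[1,0,18],0.5],
  [0,[0.5,0,18],0.5],
  [0,[0.5,0,18],0.5],
  [0,[0.5,0,16],0],
  [0,[0,0,10],0],
  [0,[-2,0,0],0],
  [0,[-2,0,0],0],
])

```text
t: 16.7
ee_pos: [561.6, 32.2, 129.6]
orientation: [0.026, 0.447, 0.894, 0.001]
contact_force: [0.1, 0.1, -0.4]
gripper_width: -0.002
```

```bash
python3 - <<'E'
from go import *
status()
print(touch(0,-1,gap=4))
E
python3 ov.py 0 k
```

```text
t 16.7 ph(tip) [-28.1  40.1 104.6] yaw 126.8 pan yaw -13.4 F [ 0.1  0.1 -0.4] T [-0.    0.04  0.02] g -0.0
(array([-27.01302153,  35.81928365, 106.11629949]), np.float64(140.20505281073378))
```

View pics/ov_side_k.png

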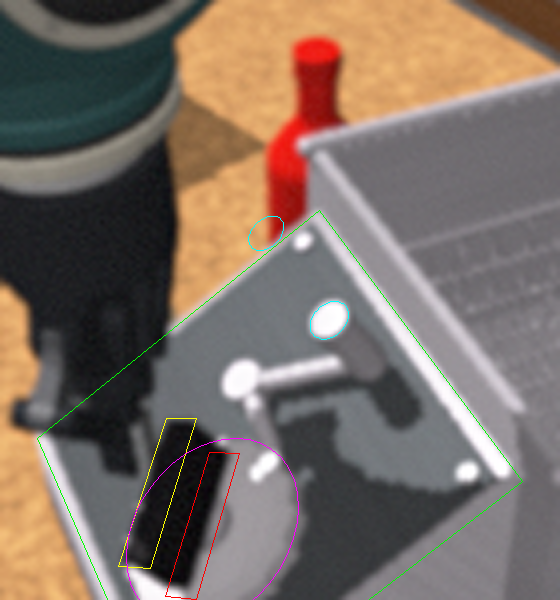

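View pics/ov_top_k.png

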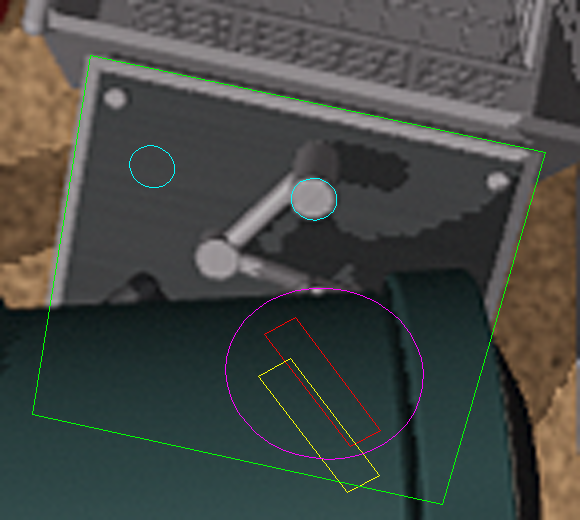

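```bash
cat > post.py <<'E'
from h import *
def post():
    out={}
    for n,pred in dict(top=None,side=None).items():
        f=grab_frame(n); pose=np.load("pose.npy")
        c=proj(f,p2w(pose,[[96,23,45]]))[0]
        g=cv2.cvtColor(f["img"],cv2.COLOR_RGB2GRAY).astype(np.float32)
        x0,y0=int(c[0])-14,int(c[1])-14
        p=cv2.resize(g[y0:y0+28,x0:x0+28],None,fx=4,fy=4,interpolation=cv2.INTER_CUBIC)
        out[n]=(p,x0,y0,f["img"][y0:y0+28,x0:x0+28])
    return out
def cen():
    o=post(); r={}
    for n,(p,x0,y0,_) in o.items():
        T=130 if n=="top" else 200
        m=(p>T).astype(np.uint8)
        k,l,st,ct=cv2.connectedComponentsWithStats(cv2.morphologyEx(m,cv2.MORPH_OPEN,np.ones((13,13),np.uint8)))
        for i in range(1,k):
            if st[i,4]>150: print(n,"area",st[i,4],"cen",(ct[i]/4+[x0,y0]).round(2))
if __name__=="__main__": cen()
E
python3 post.py
python3 - <<'E'
from go import *
arc([.1,.2,.3,.4],-1)
E
```

```text
top area 1381 cen [276.81 219.17]
top area 177 cen [264.19 224.4 ]
side area 942 cen [262.13 189.66]
side area 244 cen [256.96 201.73]
tool z [ 0.049 -0.021 -0.999]
[0, [-10.7, -0.4, -5.0], 5.7]
[0, [-3.0, 2.1, -1.9], 5.9]
[0, [-3.1, 2.1, -1.9], 6.1]
[0, [-3.2, 2.2, -1.8], 6.2]
```

Call:
carry_out([
  [0,[-3,0,-2],2],
  [0,[-3,0,-1.5],2],
  [0,[-2,0,-1],2],
  [0,[-2,0,-1],2],
  [0,[-2,1,-1],2],
  [0,[-1.5,1,-1],3],
  [0,[-1.5,1,-1],3],
  [0,[0,0,0],0],
])

```text
t: 17.9
ee_pos: [570.5, 23.1, 137.5]
orientation: [0.022, 0.575, 0.817, 0.006]
contact_force: [0.1, 2.8, 0.6]
gripper_width: 0.0
```

```bash
python3 post.py; python3 - <<'E'
from go import *
status()
for t in np.arange(0,.6,.1): print(round(t,1),*[x.round(1) for x in touch(t,-1)])
E
python3 ov.py 0.3 l
```

```text
top area 1189 cen [275.99 217.9 ]
top area 154 cen [264.09 223.81]
side area 813 cen [262.71 188.44]
side area 203 cen [254.76 201.81]
t 18.0 ph(tip) [-17.2  33.2 112.7] yaw 109.8 pan yaw -13.4 F [-1.2  3.  -1.4] T [0.53 0.16 0.07] g -0.0
0.0 [-23.9  33.3 108. ] 140.2
0.1 [-20.5  33.  110. ] 134.5
0.2 [-17.   32.3 112.1] 128.6
0.3 [-13.5  31.2 114.2] 122.5
0.4 [-10.1  29.7 116.3] 116.2
0.5 [ -6.8  27.6 118.3] 109.8
```

View pics/ov_side_l.png

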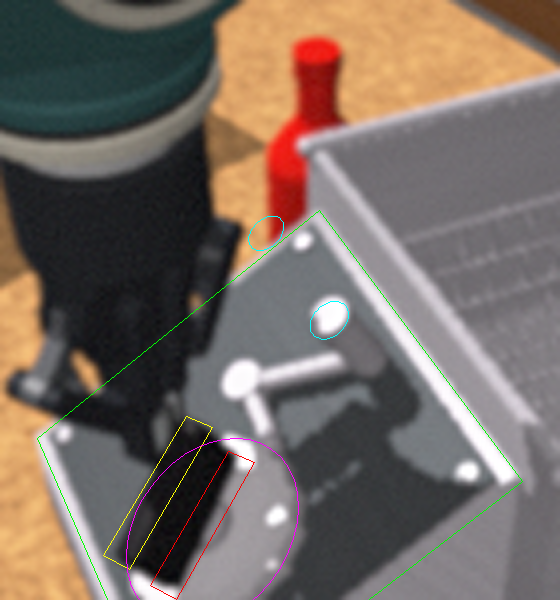

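```bash
python3 - <<'E'
from go import *
pose=np.load("pose.npy")
for n in("top","side"):
    f=grab_frame(n)
    for q in (.10,.14,.18,.19):
        a=q-.646; print(n,q,proj(f,p2w(pose,[[45+60*np.cos(a),54+60*np.sin(a),45]])).round(2))
arc([.25,.3,.35,.4,.45],-1,yawoff=-6)
E
```

```text
top 0.1 [[277.97 219.08]]
top 0.14 [[276.84 218.12]]
top 0.18 [[275.66 217.2 ]]
top 0.19 [[275.36 216.98]]
side 0.1 [[261.86 189.41]]
side 0.14 [[261.9 188.2]]
side 0.18 [[261.89 187.01]]
side 0.19 [[261.88 186.72]]
tool z [ 0.044 -0.015 -0.999]
[0, [-2.1, 3.5, -1.5], 3.6]
[0, [-1.6, 1.2, -1.0], 3.1]
[0, [-1.6, 1.3, -1.0], 3.1]
[0, [-1.7, 1.2, -0.9], 3.1]
[0, [-1.6, 1.2, -1.0], 3.2]
```

Call:
carry_out([
  [0,[-1.5,1.5,-1],2],
  [0,[-1.5,1,-1],2],
  [0,[-1.5,1,-1],2],
  [0,[-1,1,-0.5],2],
  [0,[0,0,0],0],
  [0,[0,0,0],0],
  [0,[0,0,0],0],
  [0,[0,0,0],0],
])

```text
t: 19.2
ee_pos: [574.4, 19.8, 139.7]
orientation: [0.019, 0.633, 0.774, 0.007]
contact_force: [-1.5, 3.1, -1.5]
gripper_width: 0.004
```

```bash
python3 post.py; python3 - <<'E'
from go import *
status()
E
python3 ov.py 0.36 m
```

```text
top area 797 cen [273.25 216.06]
top area 178 cen [264.06 223.13]
side area 463 cen [263.32 185.86]
side area 156 cen [252.68 201.9 ]
t 19.3 ph(tip) [-12.8  31.  114.6] yaw 101.4 pan yaw -13.4 F [-2.7  3.2 -0.5] T [0.56 0.27 0.06] g -0.0
```

View pics/ov_side_m.png

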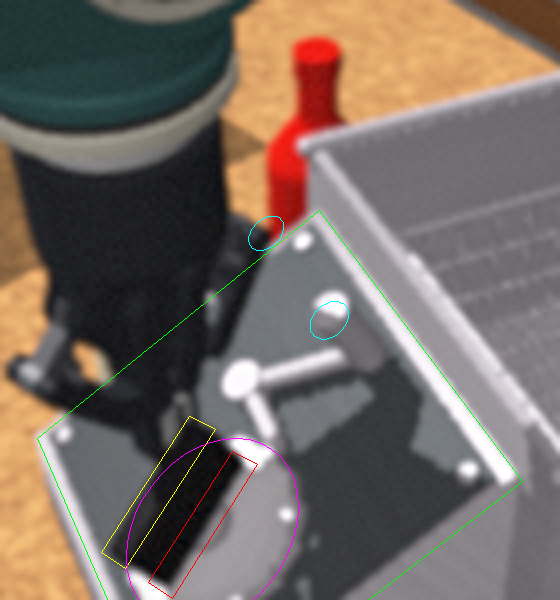

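```bash
cat > zoom.py <<'E'
from h import *
import sys
tag=sys.argv[1]
f=grab_frame("side"); a=cv2.resize(f["img"][200:260,195:265,::-1],None,fx=8,fy=8,interpolation=cv2.INTER_CUBIC)
b=cv2.resize(f["img"][175:205,245:280,::-1],None,fx=8,fy=8,interpolation=cv2.INTER_CUBIC)
o=np.zeros((480,560+280,3),np.uint8); o[:480,:560]=np.clip(a*1.6,0,255); o[:240,560:]=np.clip(b*1.3,0,255)
f=grab_frame("top"); b=cv2.resize(f["img"][205:235,262:297,::-1],None,fx=8,fy=8,interpolation=cv2.INTER_CUBIC); o[240:,560:]=np.clip(b*1.5,0,255)
cv2.imwrite(f"pics/z_{tag}.png",cv2.resize(o,(798,456)))
E
python3 zoom.py a
```

```text
(no output)
```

View pics/z_a.png

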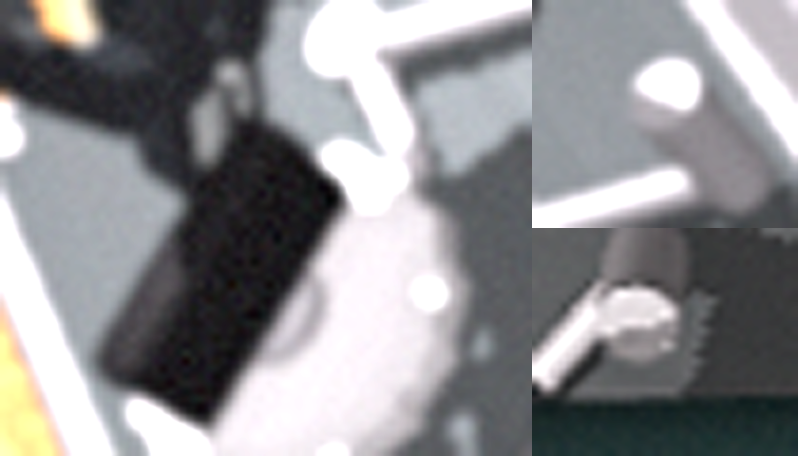

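Call:
carry_out([
  [0,[-1.5,1,-1],2],
  [0,[-1.5,1,-1],2],
  [0,[0,0,0],0],
  [0,[0,0,0],0],
  [0,[0,0,0],0],
  [0,[0,0,0],0],
  [0,[0,0,0],0],
  [0,[0,0,0],0],
])

```text
t: 20.5
ee_pos: [576.3, 17.5, 140.9]
orientation: [0.017, 0.661, 0.75, 0.007]
contact_force: [-2.0, 2.6, -1.8]
gripper_width: 0.001
```

```bash
python3 zoom.py b; python3 - <<'E'
from go import *
status()
E
```

```text
t 20.6 ph(tip) [-10.4  29.2 115.9] yaw 97.2 pan yaw -13.4 F [-1.3  3.5 -1.9] T [ 0.53  0.27 -0.  ] g -0.0
```

View pics/z_b.png

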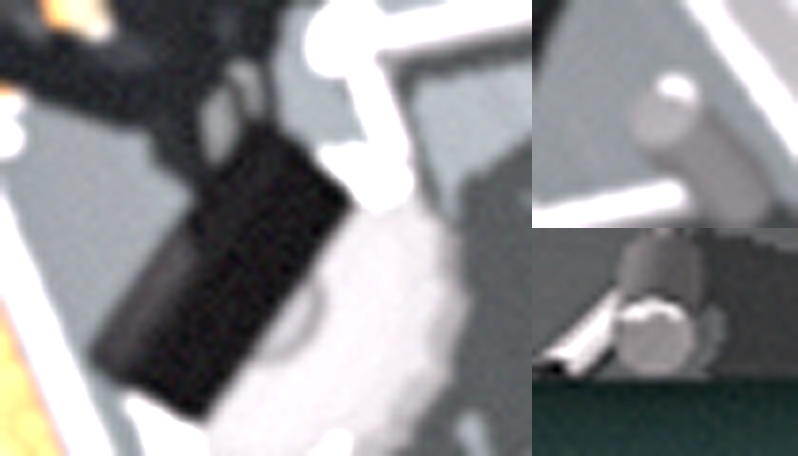

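```bash
python3 - <<'E'
from go import *
for t in (.37,.41,.45,.5): print(t,touch(t,-1,yawoff=-5))
arc([.46,.51,.56,.61,.66,.71,.76,.81],-1,yawoff=-4)
E
```

```text
0.37 (array([ -9.3238372 ,  31.09861979, 116.71972058]), np.float64(113.13363358517321))
0.41 (array([ -7.94114758,  30.2880908 , 117.5485457 ]), np.float64(110.6059634744829))
0.45 (array([ -6.58768809,  29.40284275, 118.35984942]), np.float64(108.05390696446246))
0.5 (array([ -4.94504212,  28.19297545, 119.34450007]), np.float64(104.83205255496917))
tool z [ 0.035 -0.013 -0.999]
[0, [-1.5, 3.5, -2.3], 2.1]
[0, [-1.7, 1.2, -0.9], 3.3]
[0, [-1.7, 1.2, -0.9], 3.2]
[0, [-1.7, 1.2, -0.8], 3.3]
[0, [-1.7, 1.2, -0.8], 3.3]
[0, [-1.7, 1.2, -0.8], 3.3]
[0, [-1.4, 1.2, -0.6], 3.4]
[0, [-1.0, 1.2, -0.7], 3.3]
```

Call:
carry_out([
  [0,[-1.5,1.5,-1],3],
  [0,[-1.5,1.5,-1],3],
  [0,[-1.5,1.5,-1],3],
  [0,[-1.5,1.5,-1],3],
  [0,[-1.5,1,-1],3],
  [0,[0,0,0],0],
  [0,[0,0,0],0],
  [0,[0,0,0],0],
])

```text
t: 21.6
ee_pos: [582.1, 11.3, 144.2]
orientation: [0.014, 0.756, 0.655, 0.008]
contact_force: [-0.9, 4.4, -1.9]
gripper_width: 0.002
```

```bash
python3 zoom.py c; python3 - <<'E'
from go import *
status()
for t in (.5,.55,.6,.65,.7,.75): print(t,touch(t,-1,yawoff=-5))
E
python3 ov.py .65 n
```

```text
t 21.7 ph(tip) [ -3.4  24.4 119.2] yaw 81.8 pan yaw -13.4 F [-0.8  3.1 -2.1] T [ 0.54  0.12 -0.04] g -0.01
0.5 (array([ -4.94504212,  28.19297545, 119.34450007]), np.float64(104.83205255496917))
0.55 (array([ -3.36684005,  26.87155675, 120.29052114]), np.float64(101.57839407719763))
0.6 (array([ -1.8635378 ,  25.44338952, 121.19164504]), np.float64(98.2972349359861))
0.65 (array([ -0.44529619,  23.91471571, 122.04178108]), np.float64(94.99339395289529))
0.7 (array([  0.87828933,  22.29319269, 122.83517745]), np.float64(91.67213011431275))
0.75 (array([  2.11055119,  21.00489468, 123.57383171]), np.float64(88.33904987172035))
```

View pics/z_c.png

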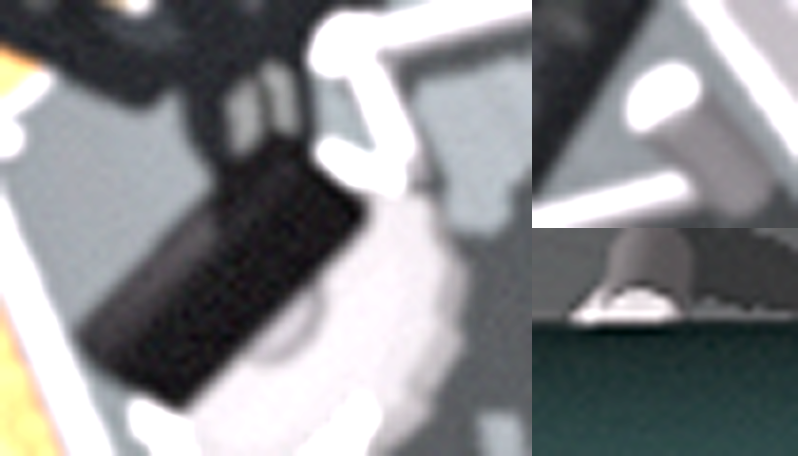

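View pics/ov_side_n.png

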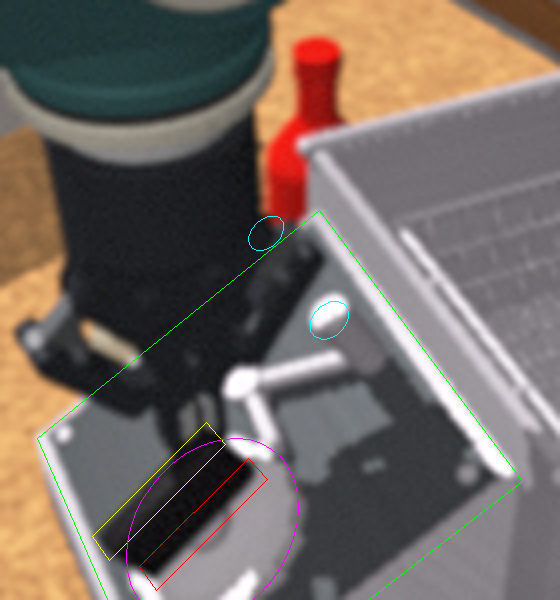

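Call:
carry_out([
  [0,[-1.5,1,-1],3],
  [0,[-1.5,1,-1],3],
  [0,[0,0,0],0],
  [0,[0,0,0],0],
  [0,[0,0,0],0],
  [0,[0,0,0],0],
  [0,[0,0,0],0],
  [0,[0,0,0],0],
])

```text
t: 22.8
ee_pos: [583.4, 8.5, 145.7]
orientation: [0.013, 0.789, 0.614, 0.009]
contact_force: [-0.8, 3.8, -1.9]
gripper_width: -0.003
```

```bash
python3 zoom.py d; python3 - <<'E'
from go import *
status()
E
```

```text
t 22.9 ph(tip) [ -1.4  22.  120.7] yaw 75.7 pan yaw -13.4 F [-0.8  3.5 -2. ] T [0.57 0.05 0.08] g -0.0
```

View pics/z_d.png

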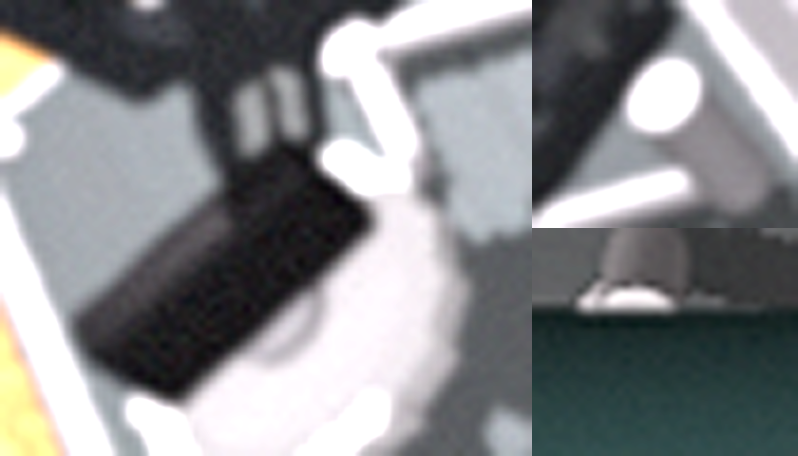

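Call:
carry_out([
  [0,[-1.5,1,-1],3],
  [0,[-1.5,1,-0.5],3],
  [0,[0,0,0],0],
  [0,[0,0,0],0],
  [0,[0,0,0],0],
  [0,[0,0,0],0],
  [0,[0,0,0],0],
  [0,[0,0,0],0],
])

```text
t: 23.9
ee_pos: [584.5, 5.8, 146.8]
orientation: [0.012, 0.821, 0.571, 0.01]
contact_force: [-0.1, 3.2, -2.4]
gripper_width: 0.005
```

```bash
python3 zoom.py e; python3 - <<'E'
from go import *
status()
E
```

```text
t 24.0 ph(tip) [  0.3  19.6 121.8] yaw 69.6 pan yaw -13.4 F [ 0.5  3.3 -2.3] T [ 0.59 -0.08  0.01] g -0.0
```

View pics/z_e.png

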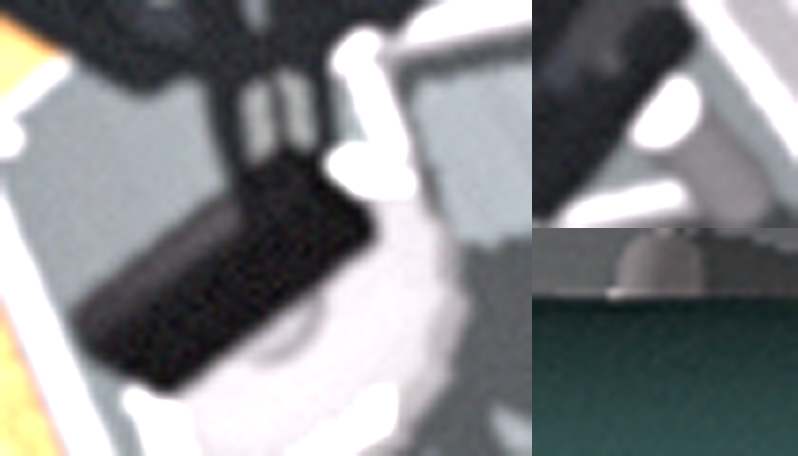

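Call:
carry_out([
  [0,[2,0,0],0],
  [0,[5,0,0],0],
  [0,[6,0,-5],0],
  [0,[2,0,-25],0],
  [0,[0,0,-35],0],
  [0,[0,0,-35],0],
  [0,[-20,-30,-20],0],
  [0,[-40,-40,0],0],
])

```text
t: 25.0
ee_pos: [500.3, -9.0, 270.3]
orientation: [0.013, 0.82, 0.572, 0.01]
contact_force: [-0.2, -0.5, 0.5]
gripper_width: 0.002
```

Call:
carry_out([
  [0,[-50,-30,0],0],
  [0,[-50,-30,0],0],
  [0,[-50,-30,0],0],
  [0,[-50,-20,0],0],
  [0,[-50,-20,0],0],
  [0,[-40,-20,0],0],
  [0,[0,0,0],0],
  [0,[0,0,0],0],
])

```text
t: 26.0
ee_pos: [250.3, -233.7, 270.0]
orientation: [0.018, 0.82, 0.572, 0.011]
contact_force: [-0.4, 0.1, 0.3]
gripper_width: -0.003
```

```bash
python3 post.py; python3 ov.py .8 p;python3 - <<'E'
from go import *
status()
f=grab_frame("top"); cv2.imwrite("pics/t9.png",f["img"][:,:,::-1])
E
```

```text
top area 806 cen [277.55 218.57]
side area 676 cen [262.26 189.6 ]
t 26.2 ph(tip) [-269.2 -290.   244.6] yaw 69.9 pan yaw -13.4 F [-0.7  0.6  0.2] T [-0.03 -0.01 -0.  ] g 0.0
```

View pics/ov_side_p.png

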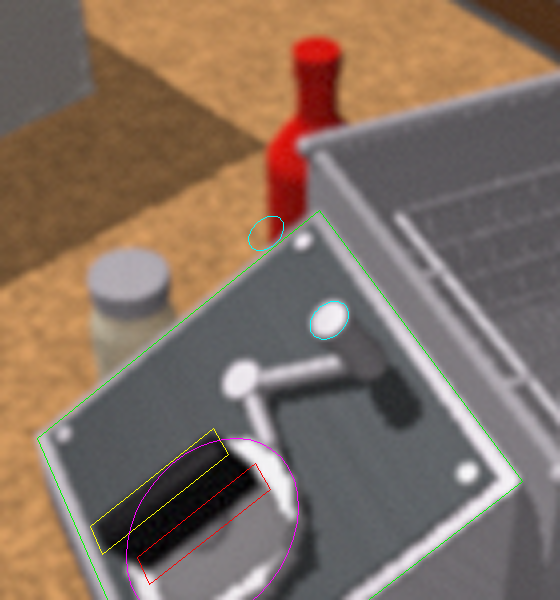

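View pics/ov_top_p.png

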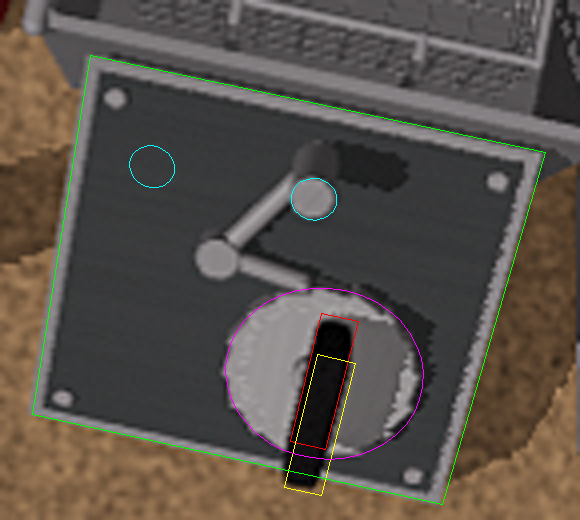

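View pics/t9.png

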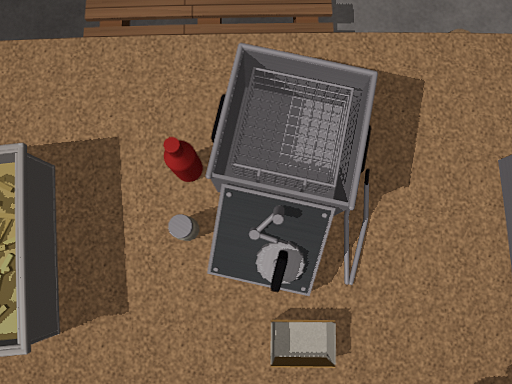

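```bash
python3 -c "
from station import *
print(sign_off())"
```

```text
the job is handed in; nothing more can be done
None
```

The job is done and handed in at about t = 26 s. I flipped the pawl off, turned the knob back until the basket was all the way down, flipped the pawl back on, and raised the basket by two clicks. I paused about 0.75 s just past the first click, then backed the arm well clear.

**Basket all the way down:** with the pawl off, about 13 N on the bar no longer moved it. The picture matched ratchet 0.

**Clicks:** I saw the pawl's post rise and drop back at each click. In the last pictures the knob reads about 0.79–0.80, against 0.785 for the second click. The pawl sits at about 0.10, just behind a tooth.

**Other checks:** the bottle, jar, tongs and box look unmoved, and the robot was touching nothing at the end. The readings I took showed at most about 13 N.

**Imperfect points:**
- I estimated the ratchet angle from the pictures, good to about 0.03 rad, and did not test it by turning the knob back against the pawl.
- The overlay of the knob bar's lower face sat a few millimetres off the picture throughout.
- Pushing on the stop tilted the tool by about 3°. This had no visible effect.

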